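# Assemble the two work lamps on the garage bench

## Task

Put the two wired work lamps together in their bolted-down black housings. In the large housing seat the large reflector, then the large lens on top of it, then slip the large bezel ring over the lot; in the small housing seat the small reflector, then push the small lens cap over it. Set each part down gently, fully home and level (do not let it drop), and leave the wire spool, the tape roll and the screw jar standing where they are.

Things in the scene. Friction and masses are not known exactly. Their poses are not given: they have to be found in the camera images.
- large_housing: Black finned cup 53 mm across (fins 57), 36 mm high, bore 48 mm, inner floor 14 mm up, open side up, on a flat steel bracket 84 x 40 x 3 mm (long along x) bolted to the bench; cable gland sticks out 8 mm to +y. Origin: centre of its underside, on the bench, z up. Parts fully home have their origins above this one: large reflector 18 mm, lens 36 mm, bezel 33 mm.
- small_housing: Like the large one, but 38 mm across (fins 42), 32 mm high, bore 32 mm, inner floor 14 mm up, on a bolted steel bracket 68 x 30 x 3 mm; cable gland to +y. Origin: centre of its underside, on the bench, z up. Parts fully home have their origins above this one: small reflector 18 mm, small cap 25 mm.
- large_reflector: Loose aluminium reflector, about 60 g: tapered bowl (26 mm across at the bottom, 44.8 mm at 18 mm height) under a flat flange 56 mm across, from 18 to 23 mm height, with an opening of 41 mm. Stands upright on the bowl. Origin: centre of its underside, z up, round about z. Grip it across the flange's edge; the flange rests on the housing's rim.
- large_lens: Loose opal white lens, about 70 g: disc 56 mm across from 5 to 10 mm height, convex middle 36 mm across (top at 14.6 mm), and below it a spigot 5 mm high (32 mm across at the bottom, 36.6 mm above) that drops into the large reflector's opening. Lies spigot down. Origin: centre of its underside, z up, round about z. Grip it across the disc's edge.
- large_bezel: Loose steel ring, about 60 g: 68 mm across, 16 mm high; skirt bore 63 mm up to 13 mm height, above it an inward lip with an opening of 46 mm for the lens's convex middle. Lies lip up. Origin: centre of its underside, z up, round about z. It goes over lens, flange and the housing's rim until the lip lies on the lens's shoulder.
- small_reflector: Loose aluminium reflector, about 35 g: tapered bowl (18 mm across at the bottom, 29.2 mm at 14 mm height) under a flat flange 41 mm across, from 14 to 19 mm height, with an opening of 27 mm. Stands upright on the bowl. Origin: centre of its underside, z up, round about z. Grip it across the flange's edge; the flange rests on the housing's rim.
- small_cap: Loose lens cap in one piece, about 45 g: steel skirt 53 mm across, bore 48 mm, closed at 12 to 15 mm height, with a white convex lens (34 mm across, top at 19 mm) on it. Lies skirt down. Origin: centre of its underside, z up, round about z. It goes over the small reflector's flange and the housing's rim until its inside lies on the flange.
- wire_spool: Bystander, loose: spool of green wire standing on its flange, 60 mm diameter, 40 mm high. Origin: centre of its underside.
- tape_roll: Bystander, loose: roll of cream masking tape lying flat, 76 mm outer diameter, 52 mm hole, 25 mm high. Origin: centre of its underside.
- screw_jar: Bystander, loose: small amber jar with a steel lid, 48 mm diameter, 50 mm high. Origin: centre of its underside.
Things that resemble listed ones, but are neither listed nor needed, are in the scene too. Leave any pink look-alike of the large_lens alone.

How it is judged:
By the outcome, as a careful person would: the job done as asked, in the order asked, and still so for the second after the job is handed in, with the robot touching nothing.
It also fails if it takes over 125 s, if anything falls off the work surface, if the arm or the gripper's body presses on something with over 40 N, if the wrist force passes 120 N, or if a joint passes its speed limit or range.

## Robot

A 6-joint arm with a two-finger parallel gripper is mounted at the origin on the work surface. World frame = base frame: x ahead of the robot, y to its left, z up, the work surface at z = 0. Lengths are in mm, angles in rad, forces in N, time in s.
With the tool pointing down it reaches from about 325 to 775 mm from the base axis. Payload 5.5 kg.
Tool frame: the origin (TCP) lies midway between the tips of the shut fingers; the grasp point (between the pads) lies 19 mm behind it; z points along the fingers, y is the line along which they close (so a half turn about z gives the same grasp; the last joint's range is limited). The gripper opens to 85 mm and grips with 20 to 120 N. Pads are 22 mm wide; open, the fingers measure 114 mm over their backs; the gripper's body (76 mm by 85 mm) begins 54 mm behind the grasp point. The pads swing forward as they close: fully open they stand 13 mm farther back than shut.
Start: joints at [1.08, 0.091, 1.231, -0, 1.82, -0.057], TCP at [252.199, 544.437, 231.275] pointing down, gripper open.
Joint ranges: [-2.87, 2.87], [-0.86, 2.18], [0.17, 2.46], [-1.51, 4.65], [0.06, 2.69], [-2.65, 2.65]. Speed limits (rad/s): [2.57, 2.57, 3.01, 3.14, 3.14, 3.14].

## Interface

Orientations are given as a 3x3 rotation matrix whose columns are the frame's x, y, z axes.
In Python, from workcell import readout, capture, get_calibration, arm, spotter gives the robot as it stands. The module is installed in compiled form; this text tells all that it offers.
- The arm moves only by the tool drive_tool, never from a script. Its arguments are lists of equal length, an entry for each row: "twist": the turn, a rotation vector about the world's x, y, z in rad, a list of three; "dp": the shift along the world's x, y, z in mm, a list of three; "claw": the closure in counts, from 0 (fully open) to 255 (shut). A call has 1 to 8 rows; each row is the pose to reach, as a shift and turn from the pose commanded when the call began; what a row does not reach only later rows make up. A row lasts 1/10 s, in which the tool goes at most 50 mm and 8.59 degrees, less where a joint would pass 70% of its speed; a pose out of reach is approached as far as the arm can. A call with a gripper value outside its range is refused whole. The fingers move at their own pace and stop on an object; the grip force is fixed at half the most. Time passes only in rows, so rows that repeat a pose let the fingers close. It gives the time, the measured TCP pose, the force, the opening and the grip force at its end, in the units of the state.
- readout.state(): the state, without advancing time (a new reading comes with each control period).
- capture(name): name is "side" or "top"; returns (picture, depth): 480x640x3 uint8, red, green, blue; 480x640 float32, mm along the optical axis (not along the pixel's ray), 0 where there is no reading.
- get_calibration(name): a dict with "camera_matrix" (3x3 intrinsics, pixels), "R" (3x3) and "t" (3): a world point X has camera coordinates R X + t. Camera axes: x right, y down, z forward; pixel columns grow to the right and rows downward; lengths in mm; the calibration is good to about 2 mm. A picture is of the moment at which its call begins. get_calibration takes no time and is no camera call.
- arm.finish_job(): hands the job in; it is judged then, once.
Trained networks look in the newest picture that a camera, given by its name, has taken for a name from the list of things; names that differ only in an ending like _2 or _b are one class to them, and where a whole thing is asked for, a point or a joint stands for the part that bears it (a point fixed in the world has none). Each returns a list of dicts, best first, with "confidence" (0 to 1); they miss things now and then, are a little off and sometimes report something else, mostly with a low value. They report only what shows in the picture. A call takes as long as a camera call. They do not tell look-alikes from the thing itself.
- spotter.spot_in(camera, query): "centre" ([x, y, z] in mm, in world coordinates, good to about 4 mm: the middle of the surface that is visible of it).
The state is a dict: "t": time; "qpos": joint angles; "qd": joint speeds; "effort": joint torques, N m; "tool_pos": TCP position; "orientation": TCP orientation; "wrist_force": force on the tool from outside, world axes, zero at the start; "moment": the same for the moment, N m; "opening": opening from 0.0 (shut) to 1.0 (fully open); "gripper_force": force on a finger pad.
Only numpy, scipy, OpenCV 4.12 (cv2) and the standard library are available. Lean on these libraries where they do the work, as an engineer would, in place of code of your own. Each camera call takes 0.05 s, during which the arm holds its last target. There are 200 camera calls.

## Working session

There is one attempt and no reset: what is moved stays moved. The work goes in short steps, Python scripts to look and compute and a tool call to move; the robot and the scene stay as the last step left them, time stands still between calls to the robot, and variables do not carry over. Pictures are saved under pics/ and viewed, at most 14 in all, crops included, and the job is handed in when it is done.

Besides the shell and the picture viewer there is one more tool, called after "Call:" as name(argument=value, ...), one argument or row to a line, values as JSON. drive_tool: Moves the arm, as the interface text tells. Its arguments: {"type":"object","properties":{"twist":{"type":"array"},"dp":{"type":"array"},"claw":{"type":"array"}},"required":["twist","dp","claw"]}

```bash
mkdir -p pics; cat > h.py <<'E'
import numpy as np, cv2
from workcell import readout, capture, get_calibration, arm, spotter
def world(cam, depth, us, vs):
    c=get_calibration(cam);K=np.array(c["camera_matrix"]);R=np.array(c["R"]);t=np.array(c["t"])
    z=depth[vs,us]; p=np.stack([(us-K[0,2])*z/K[0,0],(vs-K[1,2])*z/K[1,1],z],-1)
    return (p-t)@R
def proj(cam,X):
    c=get_calibration(cam);p=np.array(c["R"])@np.array(X)+np.array(c["t"]);q=np.array(c["camera_matrix"])@p
    return q[:2]/q[2]
def save(n,im): cv2.imwrite("pics/"+n,im[:,:,::-1])
E
python3 - <<'E'
from h import *
for n in("top","side"):
    im,d=capture(n);save(n+"1.png",im);np.savez("/tmp/"+n,im=im,d=d)
    c=get_calibration(n);print(n,np.round(-np.array(c["R"]).T@np.array(c["t"])),np.round(c["R"],2).tolist(),c["camera_matrix"][0][0])
for q in "large_housing small_housing large_reflector large_lens large_bezel small_reflector small_cap wire_spool tape_roll screw_jar".split():
  for cam in ("top",):
    for r in spotter.spot_in(cam,q)[:4]: print(q,cam,np.round(r["centre"]),round(r["confidence"],2),np.round(proj(cam,r["centre"])))
print(readout.state())
E
```

```text
top [ 430.   12. 1414.] [[0.0, -1.0, 0.03], [-1.0, -0.0, -0.06], [0.06, -0.03, -1.0]] 589.95214707425
side [287. 866. 531.] [[-0.96, -0.26, 0.02], [-0.14, 0.48, -0.86], [0.22, -0.84, -0.5]] 461.60654479241674
large_housing top [669. -75.  13.] 0.76 [350. 182.]
large_housing top [389. 251.  39.] 0.4 [210. 299.]
small_housing top [ 614. -274.   12.] 0.55 [433. 205.]
large_reflector top [ 537. -389.   14.] 0.87 [481. 237.]
large_lens top [559. -68.  10.] 0.97 [348. 228.]
large_lens top [ 496. -262.   10.] 0.94 [429. 254.]
large_lens top [ 367. -168.   10.] 0.82 [390. 308.]
large_lens top [ 473. -164.    8.] 0.75 [388. 264.]
large_bezel top [605. 268.  17.] 0.96 [206. 207.]
large_bezel top [ 538. -384.   21.] 0.4 [480. 237.]
small_reflector top [518. 419.  18.] 0.59 [141. 244.]
small_cap top [660.  88.  18.] 0.56 [283. 185.]
small_cap top [454. 110.  22.] 0.52 [272. 271.]
wire_spool top [390. 248.  41.] 0.57 [211. 299.]
tape_roll top [450. 112.  19.] 0.94 [271. 273.]
screw_jar top [ 377. -255.   49.] 0.72 [429. 305.]
{'t': 0.6, 'qpos': array([ 1.08027751e+00,  9.10661317e-02,  1.23063409e+00, -6.50659369e-06,
        1.81979711e+00, -5.67123868e-02]), 'qd': array([-8.32669848e-04,  4.50354889e-05,  8.16331086e-05, -5.24757072e-04,
       -8.10230022e-04, -4.62010951e-05]), 'effort': array([-8.73562931e-04, -4.58131707e+01, -4.17860377e+01,  8.39454287e-05,
        3.33296312e-04, -7.88832295e-06]), 'tool_pos': array([252.2218322 , 544.44657506, 231.33275369]), 'orientation': array([[-9.07371706e-01,  4.20329138e-01,  5.04666731e-05],
       [ 4.20329141e-01,  9.07371703e-01,  8.11111905e-05],
       [-1.16986343e-05,  9.48106127e-05, -9.99999995e-01]]), 'wrist_force': array([ 0.00684392, -0.20815114, -0.04216283]), 'moment': array([-0.03014733,  0.02451535, -0.00112949]), 'gripper_force': 0.0, 'opening': 0.9984865563457963}
```

View pics/top1.png

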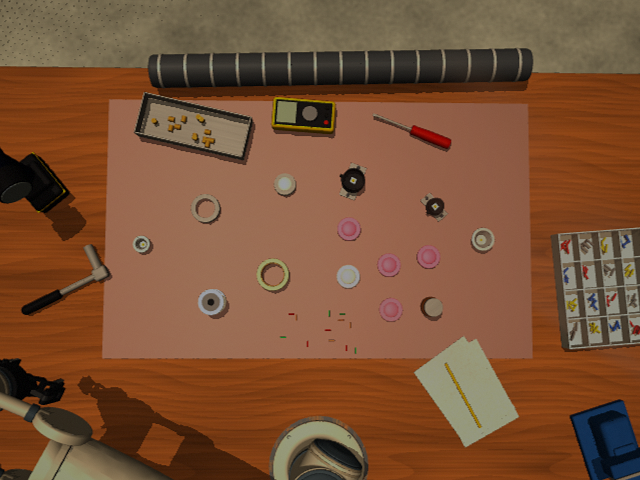

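View pics/side1.png

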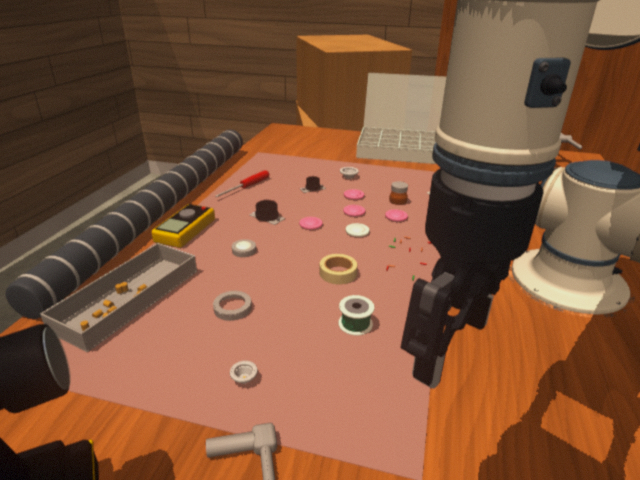

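The candidates for the large lens are the white disc at (348,277) and pink discs at (349,229), (389,265), (428,257) and (391,309). Only the white one fits "opal white". I'll confirm it in a crop and measure all the parts.

```bash
cat > m.py <<'E'
from h import *
A=dict(large_housing=(669,-75,36,57),small_housing=(614,-274,32,42),large_reflector=(537,-389,23,56),large_lens=(443,-66,10,56),large_bezel=(605,268,16,68),small_reflector=(518,419,19,41),small_cap=(660,88,15,53))
def meas(cam,im,d,names=A):
    v,u=np.mgrid[0:480,0:640]; W=world(cam,d,u,v)
    for n in names:
        x,y,h,D=names[n]
        for _ in range(3):
            m=(np.hypot(W[...,0]-x,W[...,1]-y)<D/2+12)&(d>0)
            base=np.median(W[m&(np.abs(W[...,2])<5)][:,2]) if (m&(np.abs(W[...,2])<5)).any() else 0
            s=m&(np.abs(W[...,2]-base-h)<3.5)
            if s.sum()<8: break
            P=W[s][:,:2].astype(np.float32); (x,y),r=cv2.minEnclosingCircle(P)
        # ring-fit on outer hull
        hull=cv2.convexHull(P)[:,0]; B=np.c_[2*hull,np.ones(len(hull))]; s_=np.linalg.lstsq(B,(hull**2).sum(1),rcond=None)[0]
        print(cam,n,"MEC",np.round([x,y,r],1),"fit",np.round([s_[0],s_[1],np.sqrt(s_[2]+s_[:2]@s_[:2])],1),"base",round(float(base),1),"n",s.sum(),"top",round(float(np.median(W[s][:,2])),1))
if __name__=="__main__":
    for cam in("top","side"):
        f=np.load("/tmp/%s.npz"%cam); meas(cam,f["im"],f["d"])
    im=np.load("/tmp/top.npz")["im"]
    cr=[cv2.resize(im[r-25:r+25,c-33:c+33],(264,200),interpolation=cv2.INTER_CUBIC) for c,r in((348,277),(352,181),(434,206),(482,239),(206,208),(142,244),(285,184),(389,265),(349,229))]
    save("crop1.png",np.vstack([np.hstack(cr[i:i+3]) for i in(0,3,6)]))
E
python3 m.py
```

```text
top large_housing MEC [672.7 -79.3  26.6] fit [672.7 -78.9  25.8] base 1.0 n 61 top 36.4
top small_housing MEC [ 610.9 -275.4   19. ] fit [ 611.5 -275.6   18.4] base 1.5 n 44 top 32.8
top large_reflector MEC [ 533.  -388.    27.7] fit [ 532.4 -388.1   26.9] base 1.3 n 153 top 23.7
top large_lens MEC [445.7 -63.2  38.8] fit [444.9 -62.9  34.6] base 1.0 n 313 top 11.2
top large_bezel MEC [604.6 272.2  33.8] fit [604.5 272.2  33.2] base 1.0 n 264 top 16.4
top small_reflector MEC [518.2 420.2  20.5] fit [518.4 420.1  19.8] base 0.5 n 106 top 18.5
top small_cap MEC [662.8  84.3  26.3] fit [663.   84.4  25.5] base 0.8 n 257 top 16.2
side large_housing MEC [671.5 -78.3  28.4] fit [672.6 -78.2  26.1] base 1.7 n 55 top 35.5
side small_housing MEC [ 612.2 -276.3   20.5] fit [ 612.3 -274.6   18.6] base 1.6 n 33 top 31.5
side large_reflector MEC [ 529.9 -385.6   31.2] fit [ 532.6 -386.3   28.1] base 0.8 n 70 top 22.4
side large_lens MEC [444.3 -65.8  29.4] fit [443.5 -66.7  27.9] base 1.1 n 208 top 10.7
side large_bezel MEC [604.8 273.1  34.9] fit [604.2 272.8  33.9] base 1.0 n 425 top 15.9
side small_reflector MEC [518.5 420.3  21. ] fit [518.  420.5  20.3] base 1.0 n 278 top 18.8
side small_cap MEC [663.8  84.3  27.7] fit [663.5  84.7  26.5] base 0.9 n 246 top 15.5
```

View pics/crop1.png

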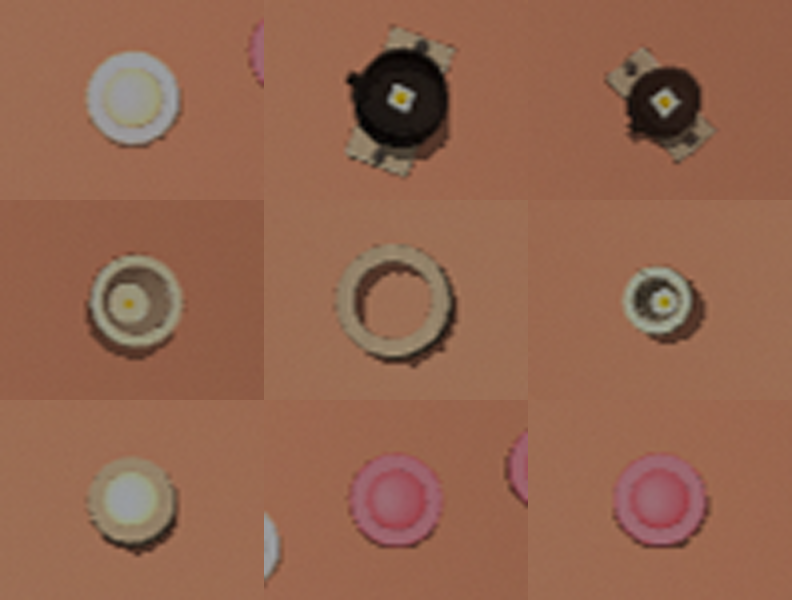

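The crop shows the white disc (348,277) is the opal lens; the other four discs are pink look-alikes. The housings, reflectors, bezel and cap show no duplicates. I'm starting with the small lamp.

Call:
drive_tool(
  twist=[
    [0, 0, 0],
    [0, 0, 0],
    [0, 0, 0],
    [0, 0, 0],
    [0, 0, 0],
    [0, 0, 0],
    [0, 0, 0],
    [0, 0, 0],
  ],
  dp=[
    [266, -124, -161],
    [266, -124, -161],
    [266, -124, -161],
    [266, -124, -161],
    [266, -124, -161],
    [266, -124, -161],
    [266, -124, -161],
    [266, -124, -161],
  ],
  claw=[90, 90, 90, 90, 90, 90, 90, 90],
)

```text
t: 1.4
tool_pos: [520.2, 416.6, 65.7]
orientation: [[-0.905, 0.425, -0.004], [0.425, 0.905, -0.005], [0.002, -0.006, -1.0]]
wrist_force: [-1.4, -0.2, -0.9]
opening: 0.646
gripper_force: 0.0
```

```bash
python3 - <<'E'
from h import *
im,d=capture("side");save("s2.png",cv2.resize(im[270:450,100:340],(800,600)));np.savez("/tmp/side2",im=im,d=d)
print(readout.state())
# lens by colour
for cam in("top","side"):
    f=np.load("/tmp/%s.npz"%cam);im=f["im"].astype(int);d=f["d"]
    v,u=np.mgrid[0:480,0:640];W=world(cam,d,u,v)
    m=(np.hypot(W[...,0]-443,W[...,1]+66)<42)&(W[...,2]>8)&(im[...,0]-im[...,2]<55)&(im.sum(2)>300)
    P=W[m][:,:2].astype(np.float32);print(cam,cv2.minEnclosingCircle(P),P.mean(0),m.sum())
E
```

```text
{'t': 1.45, 'qpos': array([ 6.27611871e-01,  2.99814068e-01,  1.28504155e+00, -3.37461436e-05,
        1.56076230e+00, -5.06159512e-01]), 'qd': array([ 0.04612499, -0.04512581, -0.01682876,  0.0170317 ,  0.01427214,
        0.01251404]), 'effort': array([ -1.84169177, -53.0081892 , -40.80290079,  -0.31012536,
        -0.17966887,  -0.14450661]), 'tool_pos': array([518.92560109, 418.45208412,  67.73932275]), 'orientation': array([[-0.90601191,  0.4232398 , -0.00323835],
       [ 0.42324783,  0.90601079, -0.002391  ],
       [ 0.00192202, -0.0035369 , -0.9999919 ]]), 'wrist_force': array([-0.54267867, -0.12388179, -0.36434597]), 'moment': array([0.02708129, 0.01298712, 0.01447724]), 'gripper_force': 0.0, 'opening': 0.6491068034262677}
top ((443.2637939453125, -67.84465026855469), 27.58917999267578) [443.71982  -67.597046] 363
side ((444.6490478515625, -65.4125747680664), 28.803871154785156) [443.00284  -61.810253] 214
```

View pics/s2.png

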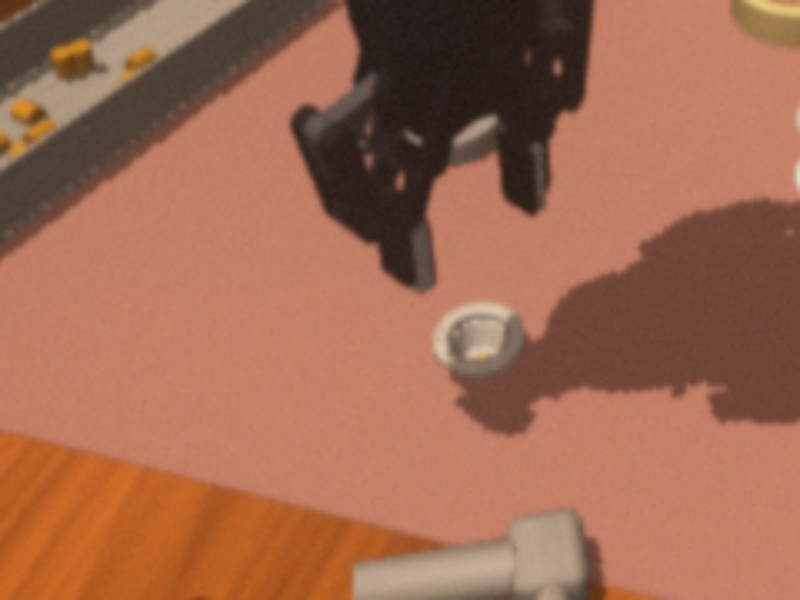

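```bash
python3 - <<'E'
from h import *
f=np.load("/tmp/side2.npz");im=f["im"].astype(int);d=f["d"];v,u=np.mgrid[0:480,0:640];W=world("side",d,u,v)
r=W-[518.9,418.5,0]; m=(d>0)&(np.hypot(r[...,0],r[...,1])<60)&(W[...,2]>45)&(W[...,2]<110)
yy=r[...,0]*.423+r[...,1]*.906
for s in(1,-1):
    k=m&(s*yy>0);z=np.sort(W[k][:,2]);print(s,k.sum(),z[:12].round(1))
E
```

```text
1 274 [71.2 71.2 71.4 71.6 72.6 72.8 72.9 73.  73.6 73.8 74.3 74.4]
-1 312 [70.1 70.5 70.5 71.1 71.2 71.3 71.3 71.5 71.5 72.3 72.4 72.5]
```

Call:
drive_tool(
  twist=[
    [0, 0, 0],
    [0, 0, 0],
    [0, 0, 0],
    [0, 0, 0],
    [0, 0, 0],
    [0, 0, 0],
    [0, 0, 0],
    [0, 0, 0],
  ],
  dp=[
    [0, 0, -30],
    [0, 0, -50],
    [0, 0, -57.3],
    [0, 0, -57.3],
    [0, 0, -57.3],
    [0, 0, -57.3],
    [0, 0, -57.3],
    [0, 0, -57.3],
  ],
  claw=[90, 90, 90, 90, 170, 170, 170, 170],
)

```text
t: 2.25
tool_pos: [519.0, 421.5, 15.7]
orientation: [[-0.907, 0.42, 0.003], [0.42, 0.907, 0.003], [-0.001, 0.004, -1.0]]
wrist_force: [-0.5, 1.2, 5.2]
opening: 0.422
gripper_force: 59.8
```

Call:
drive_tool(
  twist=[
    [0, 0, 0],
    [0, 0, 0],
    [0, 0, 0],
    [0, 0, 0],
    [0, 0, 0],
  ],
  dp=[
    [0, 0, 0],
    [0, 0, 5],
    [0, 0, 25],
    [0, 0, 60],
    [0, 0, 77],
  ],
  claw=[170, 170, 170, 170, 170],
)

```text
t: 2.75
tool_pos: [519.2, 421.0, 93.6]
orientation: [[-0.907, 0.42, 0.003], [0.42, 0.907, 0.002], [-0.002, 0.004, -1.0]]
wrist_force: [0.2, -0.7, 0.3]
opening: 0.417
gripper_force: 60.0
```

```bash
python3 - <<'E'
from h import *
im,d=capture("side");print(readout.state()["tool_pos"],readout.state()["opening"]);save("s3.png",cv2.resize(im[270:420,140:340],(800,600)));np.savez("/tmp/side3",im=im,d=d)
E
```

```text
[520.09250142 421.69870469  96.54665954] 0.41803475344764357
```

View pics/s3.png

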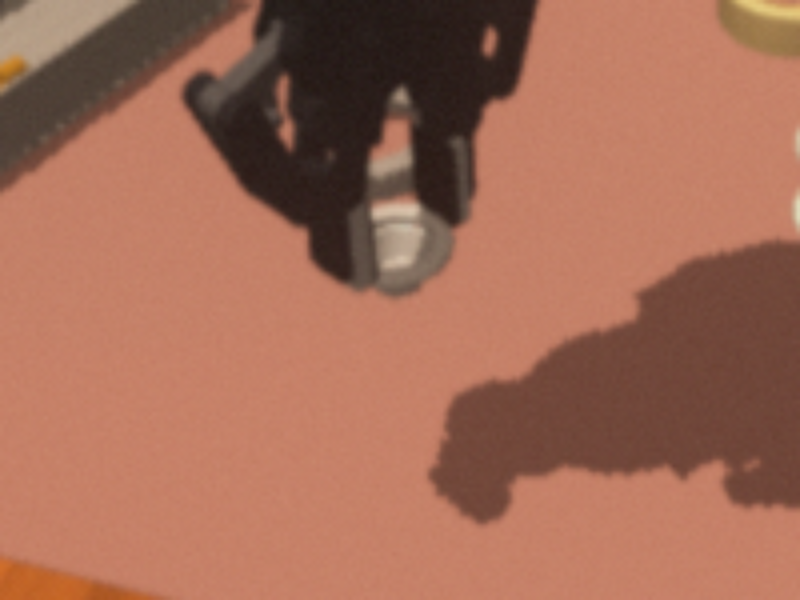

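Call:
drive_tool(
  twist=[
    [0, 0, 0],
    [0, 0, 0],
  ],
  dp=[
    [0, 0, 0],
    [0, 0, 0],
  ],
  claw=[170, 170],
)

```text
t: 3.0
tool_pos: [517.7, 420.0, 88.1]
orientation: [[-0.907, 0.42, -0.002], [0.42, 0.907, -0.001], [0.001, -0.002, -1.0]]
wrist_force: [-0.4, 0.4, -0.6]
opening: 0.42
gripper_force: 60.0
```

```bash
python3 - <<'E'
from h import *
S=readout.state();p=S["tool_pos"];print(p)
for cam in("side","top"):
    im,d=capture(cam);v,u=np.mgrid[0:480,0:640];W=world(cam,d,u,v)
    r=W-p;m=(d>0)&(np.hypot(r[...,0],r[...,1])<30)&(r[...,2]>-25)&(r[...,2]<15)&(im.astype(int).sum(2)>230)
    print(cam,m.sum(),W[m].mean(0) if m.any() else 0)
    ii=np.argwhere(m)
    if cam=="side":
        for a,b in ii[::6]: print(a,b,r[a,b].round(1),im[a,b])
E
```

```text
[517.68585472 420.00577211  88.14856214]
side 404 [514.54866695 418.12378691  87.35787111]
322 245 [  1.9 -22.1   3.4] [127  84  69]
323 243 [  3.7 -19.    3.7] [199 152 127]
324 236 [ 12.2 -13.9   4. ] [205 162 138]
324 242 [  4.7 -17.6   2.7] [212 181 157]
324 258 [-20.8 -16.1  10.1] [124  88  75]
325 239 [  7.1 -12.9   4.2] [215 192 166]
325 245 [ -0.1 -17.1   2.4] [207 184 161]
326 236 [ 11.7 -12.3   1.7] [205 182 157]
326 242 [  3.4 -14.5   1.9] [196 175 155]
326 248 [ -5.8 -14.9   3.8] [118 101  88]
327 238 [  8.  -11.    1.8] [164 142 123]
327 244 [  0.3 -14.3   1. ] [168 145 127]
327 250 [ -9.5 -13.3   4.2] [117  97  84]
328 238 [  8.  -10.7   0.2] [150 130 113]
328 247 [ -5.3 -12.2   2.3] [118 102  87]
328 256 [-18.5 -13.6   4.3] [113  76  61]
329 241 [  3.8 -11.5  -1.2] [187 167 147]
329 247 [ -4.5 -13.5  -0.9] [117 100  84]
329 253 [-14.2 -12.7   2.2] [104  82  72]
330 239 [  6.7 -10.7  -3.1] [189 166 145]
330 245 [ -1.8 -12.4  -2.5] [194 173 153]
330 251 [-12.7  -9.2   2.9] [130 109  94]
331 237 [ 8.8 -8.4 -3.6] [165 144 125]
331 243 [  1.2 -11.9  -4.7] [190 167 144]
331 
[... 1125 characters left out ...]
5] [96 79 69]
340 241 [-7.9 14.3  3.8] [144 124 103]
340 247 [-15.8  12.2   4. ] [131 111  95]
341 233 [-1.3 24.7  9.5] [96 80 69]
341 241 [-8.6 16.   3.6] [131 109  96]
341 247 [-15.5  12.    1.9] [125 105  89]
342 237 [-4.6 20.1  4.5] [129 109  95]
342 243 [-11.   15.    1.6] [132 112  98]
343 231 [ 1.4 25.9  6.3] [95 77 66]
343 237 [-3.7 18.7  1.2] [129 108  91]
343 243 [-11.5  16.3   1.1] [120 101  88]
344 231 [ 2.  25.1  3.6] [103  82  73]
344 237 [-3.5 18.6 -0.8] [116  95  82]
344 243 [-6.8  7.5 -9.9] [107  86  76]
345 236 [  3.4   8.9 -13.2] [143 103  85]
345 242 [ -5.7   8.5 -11.2] [110  87  74]
346 241 [ -3.9   8.3 -13.7] [132  97  83]
top 39 [530.98730858 411.06967842  89.88835275]
```

Call:
drive_tool(
  twist=[
    [0, 0, 0],
    [0, 0, 0],
    [0, 0, 0],
    [0, 0, 0],
    [0, 0, 0],
    [0, 0, 0],
    [0, 0, 0],
    [0, 0, 0],
  ],
  dp=[
    [4, -30, 10],
    [10, -70, 20],
    [16, -115, 20],
    [22, -160, 20],
    [28, -205, 20],
    [34, -250, 20],
    [40, -295, 20],
    [46, -340, 20],
  ],
  claw=[170, 170, 170, 170, 170, 170, 170, 170],
)

```text
t: 3.9
tool_pos: [563.5, 78.6, 108.4]
orientation: [[-0.907, 0.42, -0.002], [0.42, 0.907, -0.0], [0.002, -0.001, -1.0]]
wrist_force: [0.4, 0.1, -0.4]
opening: 0.418
gripper_force: 60.0
```

Call:
drive_tool(
  twist=[
    [0, 0, 0],
    [0, 0, 0],
    [0, 0, 0],
    [0, 0, 0],
    [0, 0, 0],
    [0, 0, 0],
    [0, 0, 0],
    [0, 0, 0],
  ],
  dp=[
    [6, -45, 0],
    [12, -90, 0],
    [18, -135, 0],
    [24, -180, 0],
    [30, -225, 0],
    [36, -270, 0],
    [41, -310, 0],
    [45.5, -340, 0],
  ],
  claw=[170, 170, 170, 170, 170, 170, 170, 170],
)

```text
t: 4.7
tool_pos: [608.8, -262.0, 107.8]
orientation: [[-0.907, 0.422, -0.003], [0.422, 0.907, 0.001], [0.003, -0.0, -1.0]]
wrist_force: [0.1, 0.7, -0.6]
opening: 0.418
gripper_force: 60.0
```

Call:
drive_tool(
  twist=[
    [0, 0, 0],
    [0, 0, 0],
    [0, 0, 0],
    [0, 0, 0],
    [0, 0, 0],
    [0, 0, 0],
  ],
  dp=[
    [1, -10, -5],
    [2, -15.7, -20],
    [2, -15.7, -35],
    [2, -15.7, -45],
    [2, -15.7, -50],
    [2, -15.7, -50],
  ],
  claw=[170, 170, 170, 170, 170, 170],
)

```text
t: 5.3
tool_pos: [611.2, -273.8, 58.4]
orientation: [[-0.908, 0.419, -0.002], [0.419, 0.908, 0.001], [0.002, 0.0, -1.0]]
wrist_force: [0.1, -1.1, 0.1]
opening: 0.416
gripper_force: 60.0
```

```bash
python3 - <<'E'
from h import *
capture("side");capture("side");im,d=capture("side");S=readout.state();print(S["tool_pos"],S["wrist_force"],S["qpos"])
c=proj("side",[612,-275,45]).astype(int);save("s4.png",cv2.resize(im[c[1]-38:c[1]+37,c[0]-50:c[0]+50],(800,600)))
im,d=capture("top");c=proj("top",[612,-275,45]).astype(int);save("t4.png",cv2.resize(im[c[1]-38:c[1]+37,c[0]-50:c[0]+50],(800,600)))
E
```

```text
[ 612.21112052 -274.92426469   60.97087681] [ 0.80346382 -0.29065602 -1.64272726] [-4.72772973e-01  3.10203777e-01  1.28472027e+00  2.04523741e-05
  1.54517498e+00 -1.61049444e+00]
```

View pics/s4.png

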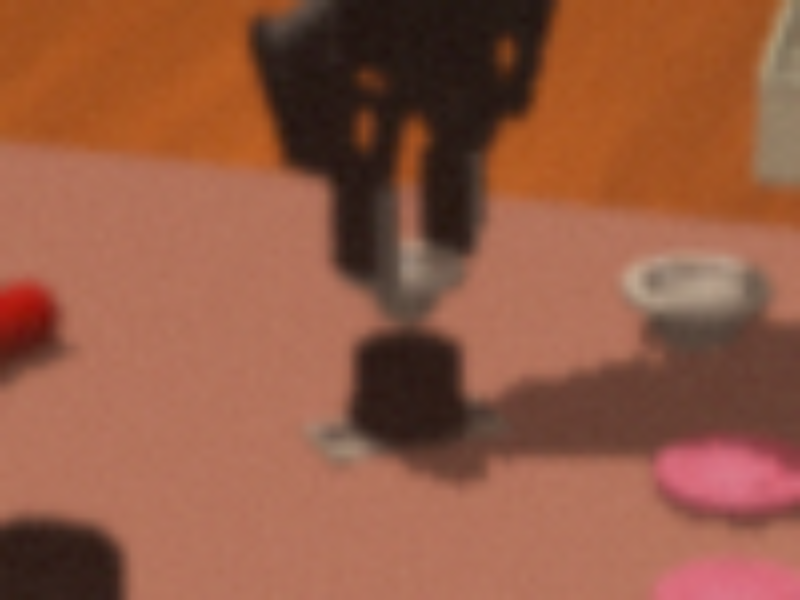

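Call:
drive_tool(
  twist=[
    [0, 0, 0],
    [0, 0, 0],
    [0, 0, 0],
    [0, 0, 0],
    [0, 0, 0],
    [0, 0, 0],
    [0, 0, 0],
    [0, 0, 0],
  ],
  dp=[
    [0, 0, -5],
    [0, 0, -10],
    [0, 0, -14],
    [0, 0, -18],
    [0, 0, -21],
    [0, 0, -23],
    [0, 0, -23],
    [0, 0, -23],
  ],
  claw=[170, 170, 170, 170, 170, 170, 170, 170],
)

```text
t: 6.3
tool_pos: [611.7, -275.3, 37.1]
orientation: [[-0.907, 0.42, 0.0], [0.42, 0.907, -0.0], [-0.0, -0.0, -1.0]]
wrist_force: [0.0, 0.5, -0.1]
opening: 0.416
gripper_force: 60.0
```

Call:
drive_tool(
  twist=[
    [0, 0, 0],
    [0, 0, 0],
    [0, 0, 0],
    [0, 0, 0],
    [0, 0, 0],
    [0, 0, 0],
  ],
  dp=[
    [0, 0, -1],
    [0, 0, -1.5],
    [0, 0, -2],
    [0, 0, -2.5],
    [0, 0, -3],
    [0, 0, -3],
  ],
  claw=[170, 170, 170, 170, 170, 170],
)

```text
t: 6.9
tool_pos: [611.6, -275.2, 33.8]
orientation: [[-0.907, 0.42, -0.0], [0.42, 0.907, 0.0], [0.0, -0.0, -1.0]]
wrist_force: [0.9, -0.3, -1.2]
opening: 0.421
gripper_force: 60.0
```

Call:
drive_tool(
  twist=[
    [0, 0, 0],
    [0, 0, 0],
    [0, 0, 0],
  ],
  dp=[
    [0, 0, -0.5],
    [0, 0, -1],
    [0, 0, -1],
  ],
  claw=[170, 170, 170],
)

```text
t: 7.2
tool_pos: [611.8, -275.3, 33.7]
orientation: [[-0.907, 0.42, 0.001], [0.42, 0.907, -0.0], [-0.001, -0.0, -1.0]]
wrist_force: [-2.1, 0.6, 2.8]
opening: 0.416
gripper_force: 60.8
```

Call:
drive_tool(
  twist=[
    [0, 0, 0],
    [0, 0, 0],
    [0, 0, 0],
  ],
  dp=[
    [0, 0, -0.5],
    [0, 0, -1],
    [0, 0, -1],
  ],
  claw=[170, 170, 170],
)

```text
t: 7.5
tool_pos: [611.9, -275.4, 33.7]
orientation: [[-0.907, 0.42, 0.001], [0.42, 0.907, -0.001], [-0.001, -0.0, -1.0]]
wrist_force: [-3.7, 1.9, 7.8]
opening: 0.418
gripper_force: 61.6
```

Call:
drive_tool(
  twist=[
    [0, 0, 0],
    [0, 0, 0],
    [0, 0, 0],
    [0, 0, 0],
    [0, 0, 0],
    [0, 0, 0],
    [0, 0, 0],
    [0, 0, 0],
  ],
  dp=[
    [0, 0, 1],
    [0, 0, 1.5],
    [0, 0, 1.5],
    [0, 0, 1.5],
    [0, 0, 1.5],
    [0, 0, 10],
    [0, 0, 40],
    [0, 0, 70],
  ],
  claw=[170, 170, 140, 110, 90, 90, 90, 90],
)

```text
t: 8.3
tool_pos: [611.1, -275.0, 102.0]
orientation: [[-0.907, 0.42, -0.002], [0.42, 0.907, 0.001], [0.002, 0.0, -1.0]]
wrist_force: [0.7, -0.3, 0.5]
opening: 0.646
gripper_force: 0.0
```

Call:
drive_tool(
  twist=[
    [0, 0, 0],
    [0, 0, 0],
    [0, 0, 0],
    [0, 0, 0],
    [0, 0, 0],
    [0, 0, 0],
    [0, 0, 0],
    [0, 0, 0],
  ],
  dp=[
    [5, 40, 5],
    [10, 85, 10],
    [15, 130, 10],
    [21, 175, 10],
    [28, 220, 0],
    [36, 265, -10],
    [44, 310, -20],
    [50, 345, -30],
  ],
  claw=[80, 70, 60, 60, 60, 60, 60, 60],
)

```text
t: 9.1
tool_pos: [661.9, 72.6, 72.4]
orientation: [[-0.908, 0.419, 0.001], [0.419, 0.908, 0.001], [-0.001, 0.001, -1.0]]
wrist_force: [-0.4, -0.5, -0.4]
opening: 0.768
gripper_force: 0.0
```

```bash
python3 - <<'E'
from h import *
import m
im,d=capture("side");im2,d2=capture("top");S=readout.state();print(S["tool_pos"],S["wrist_force"],S["opening"])
N={"sr":(612,-275,37,41)}
m.meas("side",im,d,N);m.meas("top",im2,d2,N)
c=proj("side",[612,-275,45]).astype(int);a=cv2.resize(im[c[1]-30:c[1]+30,c[0]-40:c[0]+40],(400,300))
c=proj("top",[612,-275,45]).astype(int);b=cv2.resize(im2[c[1]-30:c[1]+30,c[0]-40:c[0]+40],(400,300));save("s5.png",np.hstack([a,b]))
E
```

```text
[660.92817571  74.82589171  70.28167115] [-1.53060846 -0.38792042 -0.91657313] 0.7615922221536202
side sr MEC [ 611.6 -274.6   21.9] fit [ 611.7 -273.7   20. ] base 1.4 n 51 top 36.4
top sr MEC [ 611.3 -274.8   20.1] fit [ 611.2 -274.7   19.5] base 1.1 n 101 top 38.0
```

View pics/s5.png

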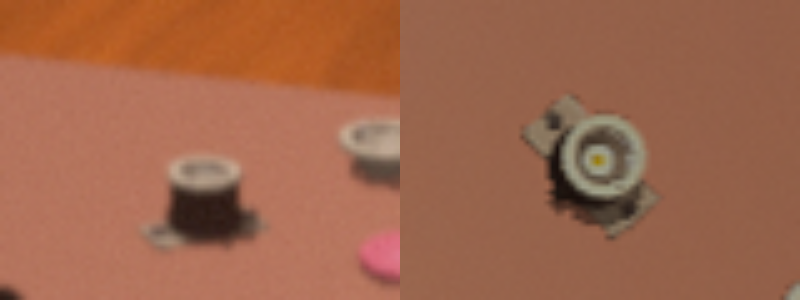

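Call:
drive_tool(
  twist=[
    [0, 0, 0],
    [0, 0, 0],
    [0, 0, 0],
    [0, 0, 0],
    [0, 0, 0],
    [0, 0, 0],
    [0, 0, 0],
    [0, 0, 0],
  ],
  dp=[
    [1.5, 10, 0],
    [1.5, 14.7, 0],
    [1.5, 14.7, -20],
    [1.5, 14.7, -45],
    [1.5, 14.7, -60],
    [1.5, 14.7, -67],
    [1.5, 14.7, -68],
    [1.5, 14.7, -68],
  ],
  claw=[60, 60, 60, 60, 60, 60, 60, 60],
)

```text
t: 10.0
tool_pos: [663.7, 84.2, 5.0]
orientation: [[-0.907, 0.421, 0.001], [0.421, 0.907, 0.0], [-0.001, 0.001, -1.0]]
wrist_force: [0.1, 0.2, 0.1]
opening: 0.761
gripper_force: 0.0
```

Call:
drive_tool(
  twist=[
    [0, 0, 0],
    [0, 0, 0],
    [0, 0, 0],
    [0, 0, 0],
    [0, 0, 0],
    [0, 0, 0],
  ],
  dp=[
    [0, 0, 0],
    [0, 0, 0],
    [0, 0, 0],
    [0, 0, 0],
    [0, 0, 0],
    [0, 0, 0],
  ],
  claw=[90, 110, 140, 140, 140, 140],
)

```text
t: 10.6
tool_pos: [664.3, 84.5, 6.3]
orientation: [[-0.907, 0.42, 0.003], [0.42, 0.907, 0.0], [-0.003, 0.002, -1.0]]
wrist_force: [-0.8, -0.5, 6.4]
opening: 0.576
gripper_force: 61.1
```

Call:
drive_tool(
  twist=[
    [0, 0, 0],
    [0, 0, 0],
    [0, 0, 0],
    [0, 0, 0],
    [0, 0, 0],
    [0, 0, 0],
    [0, 0, 0],
    [0, 0, 0],
  ],
  dp=[
    [0, 0, 5],
    [0, 0, 25],
    [0, 0, 55],
    [0, 0, 80],
    [-4, -25, 86],
    [-10, -65, 86],
    [-16, -110, 86],
    [-22, -155, 86],
  ],
  claw=[140, 140, 140, 140, 140, 140, 140, 140],
)

```text
t: 11.4
tool_pos: [640.8, -71.6, 90.2]
orientation: [[-0.908, 0.419, 0.0], [0.419, 0.908, -0.0], [-0.0, 0.0, -1.0]]
wrist_force: [0.8, -0.2, -0.6]
opening: 0.578
gripper_force: 62.1
```

Call:
drive_tool(
  twist=[
    [0, 0, 0],
    [0, 0, 0],
    [0, 0, 0],
    [0, 0, 0],
    [0, 0, 0],
    [0, 0, 0],
    [0, 0, 0],
    [0, 0, 0],
  ],
  dp=[
    [-7, -45, 0],
    [-13, -90, 0],
    [-19, -135, 0],
    [-25, -175, 0],
    [-29, -197, 0],
    [-29.6, -204.5, -10],
    [-29.6, -204.5, -25],
    [-29.6, -204.5, -35],
  ],
  claw=[140, 140, 140, 140, 140, 140, 140, 140],
)

```text
t: 12.2
tool_pos: [611.1, -273.3, 52.2]
orientation: [[-0.908, 0.419, -0.002], [0.419, 0.908, 0.002], [0.003, 0.001, -1.0]]
wrist_force: [-0.8, 0.5, -0.8]
opening: 0.575
gripper_force: 62.1
```

Call:
drive_tool(
  twist=[
    [0, 0, 0],
    [0, 0, 0],
    [0, 0, 0],
    [0, 0, 0],
    [0, 0, 0],
    [0, 0, 0],
    [0, 0, 0],
    [0, 0, 0],
  ],
  dp=[
    [0, 0, 0],
    [0, 0, 0],
    [0, 0, -5],
    [0, 0, -10],
    [0, 0, -14],
    [0, 0, -18],
    [0, 0, -20],
    [0, 0, -20],
  ],
  claw=[140, 140, 140, 140, 140, 140, 140, 140],
)

```text
t: 13.0
tool_pos: [611.3, -275.0, 34.4]
orientation: [[-0.907, 0.42, -0.001], [0.42, 0.907, 0.0], [0.001, 0.0, -1.0]]
wrist_force: [0.2, -0.0, 0.4]
opening: 0.576
gripper_force: 62.1
```

Call:
drive_tool(
  twist=[
    [0, 0, 0],
    [0, 0, 0],
    [0, 0, 0],
    [0, 0, 0],
    [0, 0, 0],
  ],
  dp=[
    [0, 0, -1],
    [0, 0, -2],
    [0, 0, -3],
    [0, 0, -4],
    [0, 0, -4],
  ],
  claw=[140, 140, 140, 140, 140],
)

```text
t: 13.5
tool_pos: [611.7, -275.1, 31.4]
orientation: [[-0.907, 0.42, 0.0], [0.42, 0.907, -0.0], [-0.0, -0.0, -1.0]]
wrist_force: [0.8, 0.2, 1.2]
opening: 0.583
gripper_force: 62.3
```

Call:
drive_tool(
  twist=[
    [0, 0, 0],
    [0, 0, 0],
    [0, 0, 0],
    [0, 0, 0],
  ],
  dp=[
    [0, 0, -0.5],
    [0, 0, -1],
    [0, 0, -1.5],
    [0, 0, -1.5],
  ],
  claw=[140, 140, 140, 140],
)

```text
t: 13.9
tool_pos: [611.8, -275.2, 31.3]
orientation: [[-0.907, 0.42, 0.001], [0.42, 0.907, -0.001], [-0.001, -0.0, -1.0]]
wrist_force: [-3.2, 1.0, 8.0]
opening: 0.575
gripper_force: 63.0
```

Call:
drive_tool(
  twist=[
    [0, 0, 0],
    [0, 0, 0],
    [0, 0, 0],
    [0, 0, 0],
    [0, 0, 0],
    [0, 0, 0],
    [0, 0, 0],
    [0, 0, 0],
  ],
  dp=[
    [0, 0, 1],
    [0, 0, 1.5],
    [0, 0, 1.5],
    [0, 0, 1.5],
    [0, 0, 1.5],
    [0, 0, 10],
    [0, 0, 40],
    [0, 0, 60],
  ],
  claw=[140, 140, 110, 80, 55, 55, 55, 55],
)

```text
t: 14.7
tool_pos: [611.8, -275.1, 91.2]
orientation: [[-0.907, 0.42, 0.001], [0.42, 0.907, -0.0], [-0.001, 0.0, -1.0]]
wrist_force: [0.2, -0.7, 1.3]
opening: 0.783
gripper_force: 0.0
```

Call:
drive_tool(
  twist=[
    [0, 0, 0],
    [0, 0, 0],
    [0, 0, 0],
    [0, 0, 0],
    [0, 0, 0],
    [0, 0, 0],
  ],
  dp=[
    [-20, -30, 0],
    [-45, -65, 0],
    [-65, -95, -10],
    [-79, -112.5, -20],
    [-79, -112.5, -30],
    [-79, -112.5, -30],
  ],
  claw=[55, 55, 55, 55, 55, 55],
)

```text
t: 15.3
tool_pos: [531.7, -387.1, 57.6]
orientation: [[-0.907, 0.421, -0.002], [0.421, 0.907, 0.002], [0.003, 0.001, -1.0]]
wrist_force: [-0.4, -0.1, -0.7]
opening: 0.785
gripper_force: 0.0
```

```bash
python3 - <<'E'
from h import *
import m
im,d=capture("side");im2,d2=capture("top");S=readout.state();print(S["tool_pos"],S["wrist_force"],S["opening"])
N={"cap":(612,-275,40,53)}
m.meas("side",im,d,N);m.meas("top",im2,d2,N)
c=proj("side",[580,-320,45]).astype(int);a=cv2.resize(im[c[1]-45:c[1]+45,c[0]-60:c[0]+60],(400,300))
c=proj("top",[612,-275,45]).astype(int);b=cv2.resize(im2[c[1]-30:c[1]+30,c[0]-40:c[0]+40],(400,300));save("s6.png",np.hstack([a,b]))
E
```

```text
[ 533.18024623 -386.68081399   59.54185258] [-0.38813246 -0.09276714  0.30728758] 0.7828009365219625
side cap MEC [ 612.1 -270.    30.2] fit [ 610.2 -272.8   26.9] base 1.4 n 116 top 40.6
top cap MEC [ 610.1 -274.3   26.5] fit [ 610.2 -274.6   25.6] base 1.2 n 274 top 41.5
```

View pics/s6.png

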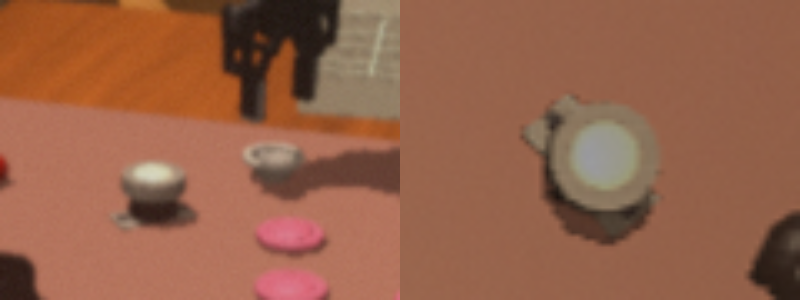

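Call:
drive_tool(
  twist=[
    [0, 0, 0],
    [0, 0, 0],
    [0, 0, 0],
    [0, 0, 0],
    [0, 0, 0],
    [0, 0, 0],
  ],
  dp=[
    [0, 0, 0],
    [0, 0, -15],
    [0, 0, -32],
    [0, 0, -43],
    [0, 0, -47],
    [0, 0, -47],
  ],
  claw=[55, 55, 55, 55, 55, 55],
)

```text
t: 16.0
tool_pos: [531.9, -386.9, 10.6]
orientation: [[-0.907, 0.42, -0.002], [0.42, 0.907, 0.002], [0.003, 0.001, -1.0]]
wrist_force: [0.2, 0.8, 0.4]
opening: 0.785
gripper_force: 0.0
```

Call:
drive_tool(
  twist=[
    [0, 0, 0],
    [0, 0, 0],
    [0, 0, 0],
    [0, 0, 0],
    [0, 0, 0],
    [0, 0, 0],
  ],
  dp=[
    [0, 0, 0],
    [0, 0, 0],
    [0, 0, 0],
    [0, 0, 0],
    [0, 0, 0],
    [0, 0, 0],
  ],
  claw=[80, 100, 130, 130, 130, 130],
)

```text
t: 16.6
tool_pos: [533.2, -388.1, 13.8]
orientation: [[-0.907, 0.42, 0.002], [0.42, 0.907, -0.001], [-0.002, -0.001, -1.0]]
wrist_force: [-0.5, -0.2, 5.3]
opening: 0.611
gripper_force: 62.7
```

Call:
drive_tool(
  twist=[
    [0, 0, 0],
    [0, 0, 0],
    [0, 0, 0],
    [0, 0, 0],
    [0, 0, 0],
    [0, 0, 0],
    [0, 0, 0],
    [0, 0, 0],
  ],
  dp=[
    [0, 0, 5],
    [0, 0, 25],
    [0, 0, 55],
    [0, 0, 85],
    [10, 20, 95],
    [25, 55, 95],
    [43, 95, 95],
    [61, 135, 95],
  ],
  claw=[130, 130, 130, 130, 130, 130, 130, 130],
)

```text
t: 17.4
tool_pos: [593.5, -251.3, 106.9]
orientation: [[-0.907, 0.421, -0.001], [0.421, 0.907, 0.001], [0.001, 0.0, -1.0]]
wrist_force: [1.1, 0.1, -0.6]
opening: 0.61
gripper_force: 62.8
```

Call:
drive_tool(
  twist=[
    [0, 0, 0],
    [0, 0, 0],
    [0, 0, 0],
    [0, 0, 0],
    [0, 0, 0],
    [0, 0, 0],
    [0, 0, 0],
    [0, 0, 0],
  ],
  dp=[
    [18, 40, 0],
    [36, 80, 0],
    [54, 120, 0],
    [70, 155, 0],
    [79, 173.9, -10],
    [79.1, 173.9, -25],
    [79.1, 173.9, -40],
    [79.1, 173.9, -45],
  ],
  claw=[130, 130, 130, 130, 130, 130, 130, 130],
)

```text
t: 18.2
tool_pos: [670.8, -79.5, 58.7]
orientation: [[-0.907, 0.421, -0.005], [0.421, 0.907, 0.0], [0.005, -0.002, -1.0]]
wrist_force: [-0.8, 0.3, -1.6]
opening: 0.61
gripper_force: 62.8
```

Call:
drive_tool(
  twist=[
    [0, 0, 0],
    [0, 0, 0],
    [0, 0, 0],
    [0, 0, 0],
    [0, 0, 0],
    [0, 0, 0],
    [0, 0, 0],
    [0, 0, 0],
  ],
  dp=[
    [0, 0, 0],
    [0, 0, 0],
    [0, 0, -8],
    [0, 0, -16],
    [0, 0, -22],
    [0, 0, -26],
    [0, 0, -28],
    [0, 0, -28],
  ],
  claw=[130, 130, 130, 130, 130, 130, 130, 130],
)

```text
t: 19.0
tool_pos: [672.5, -78.6, 34.0]
orientation: [[-0.907, 0.42, -0.001], [0.42, 0.907, 0.0], [0.001, -0.0, -1.0]]
wrist_force: [0.6, 0.4, -0.8]
opening: 0.612
gripper_force: 62.8
```

Command z is now 34.8, and I expect the part to seat at about 31.8.

Call:
drive_tool(
  twist=[
    [0, 0, 0],
    [0, 0, 0],
    [0, 0, 0],
    [0, 0, 0],
  ],
  dp=[
    [0, 0, -1],
    [0, 0, -2],
    [0, 0, -3],
    [0, 0, -3],
  ],
  claw=[130, 130, 130, 130],
)

```text
t: 19.4
tool_pos: [672.9, -78.8, 31.9]
orientation: [[-0.907, 0.42, 0.001], [0.42, 0.907, -0.0], [-0.001, -0.0, -1.0]]
wrist_force: [-0.2, -0.2, 1.4]
opening: 0.606
gripper_force: 63.2
```

Call:
drive_tool(
  twist=[
    [0, 0, 0],
    [0, 0, 0],
    [0, 0, 0],
    [0, 0, 0],
  ],
  dp=[
    [0, 0, -0.5],
    [0, 0, -1],
    [0, 0, -1.5],
    [0, 0, -1.5],
  ],
  claw=[130, 130, 130, 130],
)

```text
t: 19.8
tool_pos: [672.9, -78.8, 31.8]
orientation: [[-0.907, 0.42, 0.001], [0.42, 0.907, -0.0], [-0.001, 0.0, -1.0]]
wrist_force: [-3.4, -0.2, 7.5]
opening: 0.613
gripper_force: 63.8
```

Call:
drive_tool(
  twist=[
    [0, 0, 0],
    [0, 0, 0],
    [0, 0, 0],
    [0, 0, 0],
    [0, 0, 0],
    [0, 0, 0],
    [0, 0, 0],
    [0, 0, 0],
  ],
  dp=[
    [0, 0, 1],
    [0, 0, 1.5],
    [0, 0, 1.5],
    [0, 0, 1.5],
    [0, 0, 1.5],
    [0, 0, 10],
    [0, 0, 40],
    [0, 0, 60],
  ],
  claw=[130, 130, 100, 75, 55, 55, 55, 55],
)

```text
t: 20.6
tool_pos: [672.9, -78.6, 91.7]
orientation: [[-0.907, 0.42, 0.001], [0.42, 0.907, -0.0], [-0.001, 0.0, -1.0]]
wrist_force: [-0.0, 0.4, 0.4]
opening: 0.786
gripper_force: 0.0
```

Call:
drive_tool(
  twist=[
    [0, 0, 0],
    [0, 0, 0],
    [0, 0, 0],
    [0, 0, 0],
    [0, 0, 0],
    [0, 0, 0],
    [0, 0, 0],
    [0, 0, 0],
  ],
  dp=[
    [-35, 2, 0],
    [-75, 4, 0],
    [-120, 6, 0],
    [-165, 8, -5],
    [-205, 10, -15],
    [-229, 11.5, -25],
    [-229, 11.5, -30],
    [-229, 11.5, -30],
  ],
  claw=[55, 55, 55, 55, 55, 55, 55, 55],
)

```text
t: 21.4
tool_pos: [443.7, -67.1, 60.0]
orientation: [[-0.907, 0.42, 0.001], [0.42, 0.907, -0.0], [-0.001, 0.0, -1.0]]
wrist_force: [0.6, 0.4, 0.5]
opening: 0.781
gripper_force: 0.0
```

```bash
python3 - <<'E'
from h import *
import m
im,d=capture("side");im2,d2=capture("top");S=readout.state();print(S["tool_pos"],S["wrist_force"],S["opening"])
N={"refl":(672.7,-79,41,56)}
m.meas("side",im,d,N);m.meas("top",im2,d2,N)
c=proj("side",[672,-78,40]).astype(int);a=cv2.resize(im[c[1]-30:c[1]+30,c[0]-40:c[0]+40],(400,300))
c=proj("top",[672,-78,40]).astype(int);b=cv2.resize(im2[c[1]-30:c[1]+30,c[0]-40:c[0]+40],(400,300))
c=proj("side",[443,-67,40]).astype(int);e=cv2.resize(im[c[1]-60:c[1]+60,c[0]-80:c[0]+80],(400,300));save("s7.png",np.vstack([np.hstack([a,b]),np.hstack([e,e*0])]))
# lens edge fit, opening image: color mask on first top picture, image-plane ellipse of disc at z=10
f=np.load("/tmp/top.npz");i0=f["im"].astype(int)
c=proj("top",[443,-67,10]).astype(int);mk=np.zeros((480,640),np.uint8)
w=(slice(c[1]-18,c[1]+18),slice(c[0]-18,c[0]+18));mk[w]=((i0[...,2]>110)&(i0[...,0]-i0[...,2]<60))[w]
M=cv2.moments(mk,True);cx,cy=M["m10"]/M["m00"],M["m01"]/M["m00"];print("px",cx,cy,M["m00"])
k=get_calibration("top");K=np.array(k["camera_matrix"]);R=np.array(k["R"]);t=np.array(k["t"])
o=-R.T@t;r=R.T@np.linalg.inv(K)@[cx,cy,1];print(o+r*(11-o[2])/r[2])
E
```

```text
[444.79610451 -67.26999461  60.82846138] [0.15543708 0.90819091 0.29518101] 0.7800973737412791
side refl MEC [673.1 -77.2  29. ] fit [672.9 -77.   27.5] base 1.7 n 94 top 40.7
top refl MEC [672.9 -78.9  27.5] fit [672.8 -78.7  27. ] base 1.6 n 145 top 41.6
px 347.65185185185186 275.7283950617284 405.0
[443.90349531 -68.09769085  11.        ]
```

View pics/s7.png

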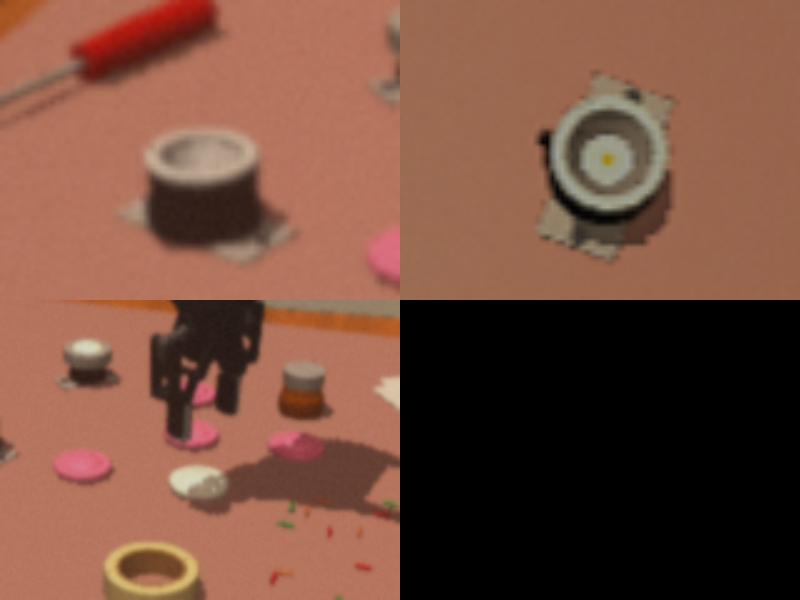

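Call:
drive_tool(
  twist=[
    [0, 0, 0],
    [0, 0, 0],
    [0, 0, 0],
    [0, 0, 0],
    [0, 0, 0],
    [0, 0, 0],
    [0, 0, 0],
    [0, 0, 0],
  ],
  dp=[
    [0, -0.6, 0],
    [0, -0.6, -15],
    [0, -0.6, -32],
    [0, -0.6, -45],
    [0, -0.6, -54],
    [0, -0.6, -59],
    [0, -0.6, -60],
    [0, -0.6, -60],
  ],
  claw=[55, 55, 55, 55, 55, 55, 55, 55],
)

```text
t: 22.3
tool_pos: [443.9, -67.8, 0.2]
orientation: [[-0.907, 0.42, 0.0], [0.42, 0.907, -0.0], [-0.0, 0.0, -1.0]]
wrist_force: [0.3, -0.0, -0.2]
opening: 0.785
gripper_force: 0.0
```

Call:
drive_tool(
  twist=[
    [0, 0, 0],
    [0, 0, 0],
    [0, 0, 0],
    [0, 0, 0],
    [0, 0, 0],
    [0, 0, 0],
  ],
  dp=[
    [0, 0, 0],
    [0, 0, 0],
    [0, 0, 0],
    [0, 0, 0],
    [0, 0, 0],
    [0, 0, 0],
  ],
  claw=[80, 100, 130, 130, 130, 130],
)

```text
t: 22.9
tool_pos: [444.5, -68.0, 1.5]
orientation: [[-0.907, 0.42, 0.002], [0.42, 0.907, -0.001], [-0.002, 0.0, -1.0]]
wrist_force: [-1.4, -0.7, 5.0]
opening: 0.606
gripper_force: 61.4
```

Call:
drive_tool(
  twist=[
    [0, 0, 0],
    [0, 0, 0],
    [0, 0, 0],
    [0, 0, 0],
    [0, 0, 0],
    [0, 0, 0],
    [0, 0, 0],
    [0, 0, 0],
  ],
  dp=[
    [0, 0, 5],
    [0, 0, 25],
    [0, 0, 55],
    [5, 0, 80],
    [25, -1, 90],
    [60, -3, 90],
    [100, -5, 90],
    [140, -7, 90],
  ],
  claw=[130, 130, 130, 130, 130, 130, 130, 130],
)

```text
t: 23.7
tool_pos: [585.2, -74.8, 90.3]
orientation: [[-0.907, 0.42, 0.001], [0.42, 0.907, -0.0], [-0.001, 0.0, -1.0]]
wrist_force: [1.0, -0.4, -0.7]
opening: 0.608
gripper_force: 62.7
```

Call:
drive_tool(
  twist=[
    [0, 0, 0],
    [0, 0, 0],
    [0, 0, 0],
    [0, 0, 0],
    [0, 0, 0],
    [0, 0, 0],
    [0, 0, 0],
    [0, 0, 0],
  ],
  dp=[
    [40, -2, 0],
    [70, -3, 0],
    [87, -3.9, -5],
    [89, -3.9, -18],
    [89, -3.9, -30],
    [89, -3.9, -38],
    [89, -3.9, -40],
    [89, -3.9, -40],
  ],
  claw=[130, 130, 130, 130, 130, 130, 130, 130],
)

```text
t: 24.5
tool_pos: [671.9, -78.6, 49.6]
orientation: [[-0.907, 0.42, -0.001], [0.42, 0.907, 0.0], [0.001, -0.0, -1.0]]
wrist_force: [0.6, -0.4, -1.1]
opening: 0.609
gripper_force: 62.7
```

Call:
drive_tool(
  twist=[
    [0, 0, 0],
    [0, 0, 0],
    [0, 0, 0],
    [0, 0, 0],
    [0, 0, 0],
    [0, 0, 0],
  ],
  dp=[
    [0, 0, -3],
    [0, 0, -6],
    [0, 0, -8],
    [0, 0, -9],
    [0, 0, -10],
    [0, 0, -10],
  ],
  claw=[130, 130, 130, 130, 130, 130],
)

```text
t: 25.1
tool_pos: [672.6, -78.6, 39.8]
orientation: [[-0.907, 0.42, -0.0], [0.42, 0.907, 0.0], [0.0, -0.0, -1.0]]
wrist_force: [-0.2, 0.6, -0.3]
opening: 0.607
gripper_force: 62.7
```

Command z is 40.3, and the lens should seat at about 37.5.

Call:
drive_tool(
  twist=[
    [0, 0, 0],
    [0, 0, 0],
    [0, 0, 0],
    [0, 0, 0],
  ],
  dp=[
    [0, 0, -1],
    [0, 0, -2],
    [0, 0, -3],
    [0, 0, -3],
  ],
  claw=[130, 130, 130, 130],
)

```text
t: 25.5
tool_pos: [672.9, -78.7, 37.8]
orientation: [[-0.907, 0.42, 0.001], [0.42, 0.907, -0.0], [-0.001, 0.0, -1.0]]
wrist_force: [-1.9, 1.0, 3.8]
opening: 0.607
gripper_force: 65.1
```

Call:
drive_tool(
  twist=[
    [0, 0, 0],
    [0, 0, 0],
    [0, 0, 0],
    [0, 0, 0],
  ],
  dp=[
    [0, 0, -0.5],
    [0, 0, -1],
    [0, 0, -1.3],
    [0, 0, -1.3],
  ],
  claw=[130, 130, 130, 130],
)

```text
t: 25.9
tool_pos: [673.0, -78.7, 37.6]
orientation: [[-0.907, 0.42, 0.001], [0.42, 0.907, -0.0], [-0.001, 0.0, -1.0]]
wrist_force: [-4.9, 0.5, 8.4]
opening: 0.607
gripper_force: 67.8
```

Call:
drive_tool(
  twist=[
    [0, 0, 0],
    [0, 0, 0],
    [0, 0, 0],
    [0, 0, 0],
    [0, 0, 0],
    [0, 0, 0],
    [0, 0, 0],
    [0, 0, 0],
  ],
  dp=[
    [0, 0, 1],
    [0, 0, 1.5],
    [0, 0, 1.5],
    [0, 0, 1.5],
    [0, 0, 1.5],
    [0, 0, 10],
    [0, 0, 40],
    [0, 0, 60],
  ],
  claw=[130, 130, 100, 75, 55, 55, 55, 55],
)

```text
t: 26.7
tool_pos: [672.9, -78.7, 97.3]
orientation: [[-0.907, 0.42, 0.001], [0.42, 0.907, -0.0], [-0.001, 0.0, -1.0]]
wrist_force: [1.0, -0.2, 0.5]
opening: 0.781
gripper_force: 0.0
```

Call:
drive_tool(
  twist=[
    [0, 0, 0],
    [0, 0, 0],
    [0, 0, 0],
    [0, 0, 0],
    [0, 0, 0],
    [0, 0, 0],
    [0, 0, 0],
    [0, 0, 0],
  ],
  dp=[
    [-7, 38, 0],
    [-16, 83, 0],
    [-25, 128, 0],
    [-34, 173, 0],
    [-43, 218, -5],
    [-52, 263, -15],
    [-60, 305, -25],
    [-67, 340, -30],
  ],
  claw=[30, 0, 0, 0, 0, 0, 0, 0],
)

```text
t: 27.5
tool_pos: [604.6, 263.7, 65.0]
orientation: [[-0.908, 0.419, -0.001], [0.419, 0.908, 0.0], [0.001, -0.0, -1.0]]
wrist_force: [0.7, -0.0, 0.8]
opening: 0.999
gripper_force: 0.0
```

```bash
python3 - <<'E'
from h import *
import m
im,d=capture("side");im2,d2=capture("top");S=readout.state();print(S["tool_pos"],S["wrist_force"],S["opening"])
N={"lens":(672.7,-79,46,56)}
m.meas("side",im,d,N);m.meas("top",im2,d2,N)
c=proj("side",[672,-78,40]).astype(int);a=cv2.resize(im[c[1]-30:c[1]+30,c[0]-40:c[0]+40],(400,300))
c=proj("top",[672,-78,40]).astype(int);b=cv2.resize(im2[c[1]-30:c[1]+30,c[0]-40:c[0]+40],(400,300))
save("s8.png",np.hstack([a,b]))
E
```

```text
[603.60954662 265.98513994  64.61017541] [-0.77369002 -0.47269617  0.6271081 ] 1.0006955610978159
side lens MEC [670.3 -77.3  28.9] fit [671.4 -77.1  27.3] base 2.4 n 171 top 46.8
top lens MEC [671.4 -78.9  27.9] fit [671.6 -78.7  27.1] base 1.3 n 301 top 47.6
```

View pics/s8.png

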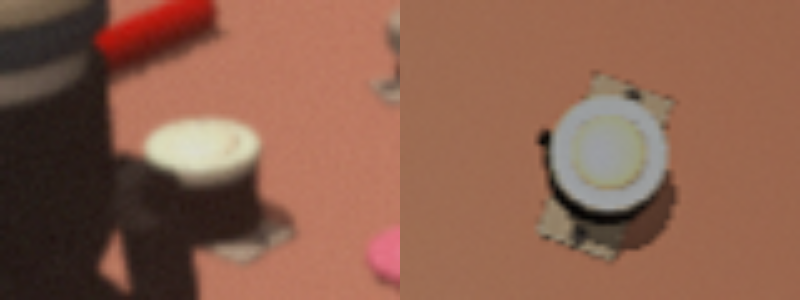

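Call:
drive_tool(
  twist=[
    [0, 0, 0],
    [0, 0, 0],
    [0, 0, 0],
    [0, 0, 0],
    [0, 0, 0],
    [0, 0, 0],
    [0, 0, 0],
    [0, 0, 0],
  ],
  dp=[
    [-1.2, 8, 0],
    [-1.2, 11, 0],
    [-1.2, 11, -15],
    [-1.2, 11, -35],
    [-1.2, 11, -52],
    [-1.2, 11, -63],
    [-1.2, 11, -66],
    [-1.2, 11, -66],
  ],
  claw=[0, 0, 0, 0, 0, 0, 0, 0],
)

```text
t: 28.4
tool_pos: [604.3, 272.0, -1.0]
orientation: [[-0.907, 0.421, -0.001], [0.421, 0.907, -0.0], [0.001, -0.001, -1.0]]
wrist_force: [0.5, -0.2, -0.1]
opening: 1.002
gripper_force: 0.0
```

Call:
drive_tool(
  twist=[
    [0, 0, 0],
    [0, 0, 0],
    [0, 0, 0],
    [0, 0, 0],
    [0, 0, 0],
    [0, 0, 0],
  ],
  dp=[
    [0, 0, 0],
    [0, 0, 0],
    [0, 0, 0],
    [0, 0, 0],
    [0, 0, 0],
    [0, 0, 0],
  ],
  claw=[25, 50, 90, 90, 90, 90],
)

```text
t: 29.0
tool_pos: [605.6, 272.8, 2.3]
orientation: [[-0.907, 0.42, 0.003], [0.42, 0.907, 0.001], [-0.003, 0.003, -1.0]]
wrist_force: [-0.5, -0.7, 5.7]
opening: 0.766
gripper_force: 65.2
```

Call:
drive_tool(
  twist=[
    [0, 0, 0],
    [0, 0, 0],
    [0, 0, 0],
    [0, 0, 0],
    [0, 0, 0],
    [0, 0, 0],
    [0, 0, 0],
    [0, 0, 0],
  ],
  dp=[
    [0, 0, 5],
    [0, 0, 25],
    [0, 0, 55],
    [0, 0, 85],
    [5, -25, 95],
    [13, -65, 95],
    [22, -110, 95],
    [31, -155, 95],
  ],
  claw=[90, 90, 90, 90, 90, 90, 90, 90],
)

```text
t: 29.8
tool_pos: [635.6, 116.3, 95.2]
orientation: [[-0.908, 0.419, 0.001], [0.419, 0.908, 0.0], [-0.001, 0.0, -1.0]]
wrist_force: [0.7, 0.3, -0.6]
opening: 0.763
gripper_force: 66.4
```

Call:
drive_tool(
  twist=[
    [0, 0, 0],
    [0, 0, 0],
    [0, 0, 0],
    [0, 0, 0],
    [0, 0, 0],
    [0, 0, 0],
    [0, 0, 0],
    [0, 0, 0],
  ],
  dp=[
    [8, -45, 0],
    [16, -90, 0],
    [24, -130, 0],
    [31, -165, 0],
    [35, -187, 0],
    [36.8, -196, -10],
    [36.8, -196, -25],
    [36.8, -196, -35],
  ],
  claw=[90, 90, 90, 90, 90, 90, 90, 90],
)

```text
t: 30.6
tool_pos: [671.3, -77.3, 56.9]
orientation: [[-0.908, 0.42, -0.003], [0.42, 0.908, 0.001], [0.003, -0.0, -1.0]]
wrist_force: [-0.2, 0.8, -2.1]
opening: 0.766
gripper_force: 66.4
```

```bash
python3 - <<'E'
from h import *
capture("side");capture("side");im,d=capture("side");S=readout.state();print(S["tool_pos"],S["wrist_force"],S["opening"])
c=proj("side",[672,-78,55]).astype(int);save("s9.png",cv2.resize(im[c[1]-45:c[1]+45,c[0]-60:c[0]+60],(600,450)))
E
```

```text
[671.14294375 -76.87149401  57.41395365] [-0.03422559  0.01633699 -0.4240481 ] 0.7691609164997465
```

View pics/s9.png

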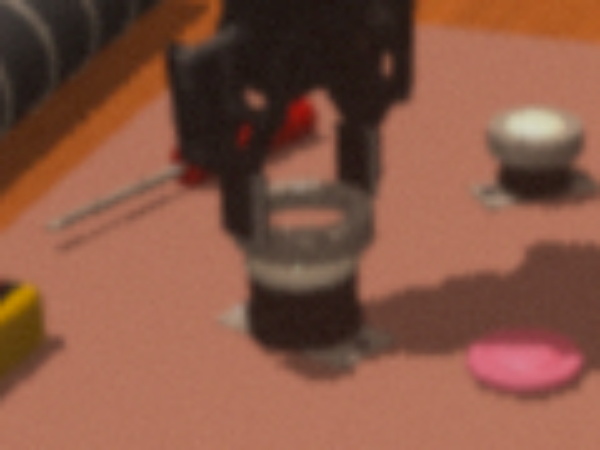

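The bezel is level and sits above the lens, so I'm lowering it.

Call:
drive_tool(
  twist=[
    [0, 0, 0],
    [0, 0, 0],
    [0, 0, 0],
    [0, 0, 0],
    [0, 0, 0],
    [0, 0, 0],
    [0, 0, 0],
    [0, 0, 0],
  ],
  dp=[
    [0, 0, 0],
    [0, 0, -4],
    [0, 0, -8],
    [0, 0, -12],
    [0, 0, -15],
    [0, 0, -18],
    [0, 0, -20],
    [0, 0, -20],
  ],
  claw=[90, 90, 90, 90, 90, 90, 90, 90],
)

```text
t: 31.55
tool_pos: [672.1, -78.7, 39.1]
orientation: [[-0.907, 0.42, -0.001], [0.42, 0.907, 0.0], [0.001, -0.0, -1.0]]
wrist_force: [0.4, -0.1, -0.6]
opening: 0.764
gripper_force: 66.4
```

Call:
drive_tool(
  twist=[
    [0, 0, 0],
    [0, 0, 0],
    [0, 0, 0],
    [0, 0, 0],
    [0, 0, 0],
  ],
  dp=[
    [0, 0, -1],
    [0, 0, -2],
    [0, 0, -3],
    [0, 0, -4],
    [0, 0, -4],
  ],
  claw=[90, 90, 90, 90, 90],
)

```text
t: 32.05
tool_pos: [672.3, -78.6, 35.5]
orientation: [[-0.907, 0.42, -0.0], [0.42, 0.907, -0.0], [0.0, -0.0, -1.0]]
wrist_force: [-0.8, -1.3, -1.5]
opening: 0.764
gripper_force: 66.4
```

Call:
drive_tool(
  twist=[
    [0, 0, 0],
    [0, 0, 0],
    [0, 0, 0],
    [0, 0, 0],
  ],
  dp=[
    [0, 0, -0.5],
    [0, 0, -1],
    [0, 0, -1.5],
    [0, 0, -1.5],
  ],
  claw=[90, 90, 90, 90],
)

```text
t: 32.45
tool_pos: [672.5, -78.7, 35.4]
orientation: [[-0.907, 0.42, 0.001], [0.42, 0.907, -0.0], [-0.001, 0.0, -1.0]]
wrist_force: [-3.2, 0.1, 4.6]
opening: 0.77
gripper_force: 66.9
```

Call:
drive_tool(
  twist=[
    [0, 0, 0],
    [0, 0, 0],
    [0, 0, 0],
    [0, 0, 0],
    [0, 0, 0],
    [0, 0, 0],
    [0, 0, 0],
    [0, 0, 0],
  ],
  dp=[
    [0, 0, 0.5],
    [0, 0, 0.8],
    [0, 0, 0.8],
    [0, 0, 0.8],
    [0, 0, 0.8],
    [0, 0, 10],
    [0, 0, 40],
    [0, 0, 75],
  ],
  claw=[90, 90, 60, 30, 0, 0, 0, 0],
)

```text
t: 33.25
tool_pos: [671.2, -78.5, 108.2]
orientation: [[-0.907, 0.42, -0.004], [0.42, 0.907, 0.001], [0.004, -0.001, -1.0]]
wrist_force: [1.2, 0.3, 0.7]
opening: 1.0
gripper_force: 0.0
```

Call:
drive_tool(
  twist=[
    [0, 0, 0],
    [0, 0, 0],
    [0, 0, 0],
    [0, 0, 0],
    [0, 0, 0],
    [0, 0, 0],
    [0, 0, 0],
    [0, 0, 0],
  ],
  dp=[
    [-10, 20, 20],
    [-30, 55, 40],
    [-50, 95, 60],
    [-70, 135, 80],
    [-90, 175, 100],
    [-100, 200, 100],
    [-100, 200, 100],
    [-100, 200, 100],
  ],
  claw=[0, 0, 0, 0, 0, 0, 0, 0],
)

```text
t: 34.05
tool_pos: [572.2, 121.6, 209.7]
orientation: [[-0.908, 0.419, 0.001], [0.419, 0.908, -0.0], [-0.001, -0.0, -1.0]]
wrist_force: [0.2, -0.1, -0.1]
opening: 0.999
gripper_force: 0.0
```

```bash
python3 - <<'E'
from h import *
import m
im,d=capture("side");im2,d2=capture("top");S=readout.state();print(S["tool_pos"],S["wrist_force"],S["opening"])
N={"bezel":(672.3,-79,49,68),"cap":(612,-275,40,53)}
m.meas("side",im,d,N);m.meas("top",im2,d2,N)
c=proj("side",[640,-170,40]).astype(int);a=cv2.resize(im[c[1]-45:c[1]+45,c[0]-60:c[0]+60],(400,300))
c=proj("top",[640,-170,40]).astype(int);b=cv2.resize(im2[c[1]-60:c[1]+60,c[0]-80:c[0]+80],(400,300))
save("s10.png",np.hstack([a,b]))
E
```

```text
[572.51215904 120.40950161 208.79788533] [-0.18921083 -0.43654891  0.69401473] 0.999731720596207
side bezel MEC [671.9 -77.   35.2] fit [671.8 -77.1  33.9] base 1.5 n 243 top 49.0
side cap MEC [ 611.3 -274.9   27.5] fit [ 611.6 -274.7   26.7] base 1.6 n 116 top 40.6
top bezel MEC [671.6 -78.3  33.9] fit [671.5 -78.3  33.3] base 1.3 n 433 top 49.7
top cap MEC [ 610.6 -274.6   26.7] fit [ 610.6 -274.2   25.8] base 1.3 n 272 top 41.2
```

View pics/s10.png

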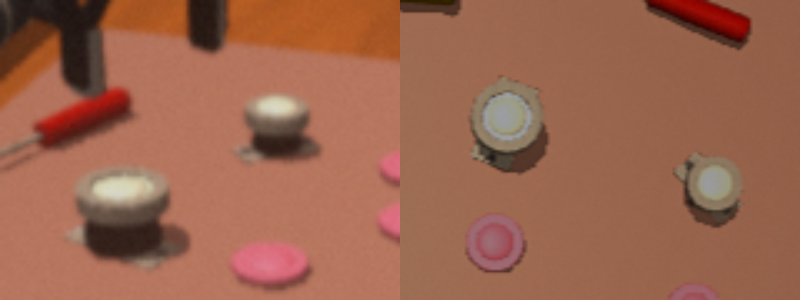

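Both lamps are together and level: the large bezel's top is at about 49 mm and the small cap's at about 40 mm, as they should be when fully home. I'm handing the job in.

```bash
python3 -c "
from workcell import arm
print(arm.finish_job())"
```

```text
the job is handed in; nothing more can be done
None
```

Both lamps are assembled in the order asked, with every part fully home and level by force and depth readings; no bystander was touched, and the job was handed in at about 34 s.

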